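# Release the red bauble from its dispenser and ease the lid shut

## Robot

A 7-joint arm with a two-finger parallel gripper is mounted at the origin on the work surface. World frame = base frame: x ahead of the robot, y to its left, z up, the work surface at z = 0. Lengths are in m, angles in rad, forces in N, time in s.
With the tool pointing down it reaches from about 0.425 to 0.975 m from the base axis. Payload 16.7 kg.
Tool frame: the origin (TCP) lies on the centre line of the jaws, within the pads' length; the fingertips stand 25 mm ahead of it and the grasp point (between the pads) lies 6 mm ahead of it (bot.tcp_to_tips is the distance from the TCP to the fingertips, in m); z points along the fingers, y is the line along which they close (so a half turn about z gives the same grasp; the last joint's range is limited). The gripper opens to 85 mm and grips with 20 to 120 N. Pads are 22 mm wide; open, the fingers measure 114 mm over their backs; the gripper's body (76 mm by 85 mm) begins 54 mm behind the grasp point. The pads swing forward as they close: fully open they stand 13 mm farther back than shut.
Start: joints at [-1.278, 0.426, 0.074, 1.606, -0.034, 1.111, -0.067], TCP at [0.289, 0.61, 0.256] pointing down, gripper open.
Joint ranges: [-2.85, 2.85], [-0.5, 2.14], [-1.23, 1.37], [0.21, 2.46], [-1.02, 4.16], [0.16, 2.05], [-2.73, 2.73]. Speed limits (rad/s): [1.89, 1.89, 2.39, 2.39, 3.01, 3.01, 3.01].

## Interface

Orientations are given as a 3x3 rotation matrix whose columns are the frame's x, y, z axes.
In Python, from cell import bot gives the robot as it stands. The module is installed in compiled form; this text tells all that it offers.
- The arm moves only by the shell command python3 -m inch 'ROWS' [FORCE]. ROWS is JSON, a list of rows, each an object with "angular": the turn, a rotation vector about the tool's x, y, z in degrees, a list of three; "offset": the shift along the tool's x, y, z in mm, a list of three; "claw": the finger opening in mm, from 0 to 85.4. A call has 1 to 8 rows; each row is the pose to reach, as a shift and turn from the pose commanded when the call began, along the tool's axes at that moment; what a row does not reach only later rows make up. A row lasts 1/12 s, in which the tool goes at most 41.7 mm and 7.16 degrees, less where a joint would pass 70% of its speed; a pose out of reach is approached as far as the arm can. A call with a gripper value outside its range is refused whole. The fingers move at their own pace and stop on an object; FORCE is the grip in N (left out, the last holds). Time passes only in rows, so rows that repeat a pose let the fingers close. It gives the time, the measured TCP pose, the force, the opening and the grip force at its end, in the units of the state.
- bot.get_state(): the state, without advancing time (a new reading comes with each control period).
- bot.camera(name): name is "scene" or "top"; returns a dict with "frame" (384x512x3 uint8, red, green, blue), "fovy" (degrees; the focal length in pixels is half the picture's height over the tangent of half this angle, whatever the lens; pixels are square), "cx", "cy" (the principal point, pixels), "pose" (4x4, takes a point from camera to world coordinates). Camera axes: x right, y up, looking along -z (the intrinsics and any distortion apply to the point x, -y, -z); pixel columns grow to the right and rows downward; lengths in m; the calibration is good to about 2 mm. A picture is of the moment at which its call begins. There is no depth.
- bot.sign_off(): hands the job in; it is judged then, once.
The state is a dict: "time": time; "qpos": joint angles; "joint_vel": joint speeds; "joint_torque": joint torques, N m; "ee_pos": TCP position; "tcp_rot": TCP orientation; "force": force on the tool from outside, world axes, zero at the start; "wrist_torque": the same for the moment, N m; "gripper_width": finger opening in m; "grasp_force": force on a finger pad.
Only numpy, scipy, OpenCV 4.12 (cv2) and the standard library are available. Lean on these libraries where they do the work, as an engineer would, in place of code of your own. Each camera call takes 0.05 s, during which the arm holds its last target. There are 200 camera calls.

## Task

With the gripper's fingertips, press the black-paddled lever of the dispenser that holds the red bauble all the way down and keep it down until the red bauble has rolled out into its tray. Then let the lever rise slowly under the fingertips, over about two seconds, so that the lid is eased shut and does not slam, and move clear. Do not touch the baubles, the lids or the silver bauble's dispenser, and leave the other things on the bench where they are.

Things in the scene. Friction and masses are not known exactly. Their poses are not given: they have to be found in the camera images.
- dispenser_red: Fixed dispenser that starts with the glossy red bauble in it, 246 long (x), 110 wide, plates 193 mm high (link rod to 225). Origin: on the table, on its centre line, 36 mm from its rear end. x runs level from the black paddle (-x, robot side) over the clear-sided hopper to the white tray (+x), y left, z up. The yellow lid shuts the hopper's mouth 91 mm to +x, hangs from 178 mm up and swings out to +x.
- lever_red (a joint): Lever: 0 = paddle up, lid shut; 1.0 rad = paddle down on its stop, lid wide open. The linked lid turns by the same angle. The 130 mm arm points from the axle to the dispenser's -x, 0.45 rad above level at 0, 0.55 rad below level at 1.0. Spring return, about 2 N at the paddle near the top, 5.5 N at the bottom: let go, it snaps up and the lid slams. The bauble passes at about 0.8 rad.
- paddle_red (a point): Centre of the top face of the lever's black paddle: 40 mm along the lever, 40 mm wide, 10 mm thick; about 239 mm above the table when up, 114 mm when fully down. It moves with the lever. At 0 its axes are parallel to the dispenser's, though the face itself then slopes by 0.45 rad, higher towards the robot.
- axle_red (a point): Centre of the lever's axle, 178 mm above the table, 5 mm behind the dispenser's origin (-x); the axle runs along the dispenser's y.
- bauble_red: Loose glossy red bauble, ball of 60 mm diameter with a small brass cap, about 40 g, at first in the hopper against the shut lid (56 mm to +x of the dispenser's origin, 120 mm up). Origin at its centre. In the white tray (inside 100 x 73 mm, felt floor 20 mm above the table, middle 152 mm to +x of the dispenser's origin) its centre lies 50 mm above the table, up to 20 mm from the middle.
- dispenser_silver: Fixed dispenser that starts with the silver-grey bauble in it, 246 long (x), 110 wide, plates 193 mm high (link rod to 225). Origin: on the table, on its centre line, 36 mm from its rear end. x runs level from the black paddle (-x, robot side) over the clear-sided hopper to the white tray (+x), y left, z up. The yellow lid shuts the hopper's mouth 91 mm to +x, hangs from 178 mm up and swings out to +x.
- lever_silver (a joint): Lever: 0 = paddle up, lid shut; 1.0 rad = paddle down on its stop, lid wide open. The linked lid turns by the same angle. The 130 mm arm points from the axle to the dispenser's -x, 0.45 rad above level at 0, 0.55 rad below level at 1.0. Spring return, about 2 N at the paddle near the top, 5.5 N at the bottom: let go, it snaps up and the lid slams. The bauble passes at about 0.8 rad.
- paddle_silver (a point): Centre of the top face of the lever's black paddle: 40 mm along the lever, 40 mm wide, 10 mm thick; about 239 mm above the table when up, 114 mm when fully down. It moves with the lever. At 0 its axes are parallel to the dispenser's, though the face itself then slopes by 0.45 rad, higher towards the robot.
- axle_silver (a point): Centre of the lever's axle, 178 mm above the table, 5 mm behind the dispenser's origin (-x); the axle runs along the dispenser's y.
- bauble_silver: Loose silver-grey bauble, ball of 60 mm diameter with a small brass cap, about 40 g, at first in the hopper against the shut lid (56 mm to +x of the dispenser's origin, 120 mm up). Origin at its centre. In the white tray (inside 100 x 73 mm, felt floor 20 mm above the table, middle 152 mm to +x of the dispenser's origin) its centre lies 50 mm above the table, up to 20 mm from the middle.
- tree_green: Loose green glass ornamental tree, 150 mm high, 64 mm across, between the two levers; bystander, origin at the centre of its underside.
- tree_copper: Loose copper-coloured ornamental tree, 170 mm high, 72 mm across, between the trays; bystander, origin at the centre of its underside.
- tree_white: Loose white ornamental tree, 160 mm high, 72 mm across, left of the dispensers; bystander, origin at the centre of its underside.
- gift_box: Loose green gift box, 70 x 70 x 60 mm, right of the dispensers; bystander, origin at the centre of its underside.
- tape_roll: Loose amber roll of tape lying flat, 90 mm across, 40 mm high; bystander, origin at the centre of its underside.
- mug: Loose blue mug, 76 mm across, 90 mm high; bystander, origin at the centre of its underside.
- glue_jar: Loose jar with red cap, 56 mm across, 80 mm high; bystander, origin at the centre of its underside.
Not all that is in view belongs to the job. What is shaped like the bauble_red but blue or purple is not meant.

How it is judged:
On the way, in this order (a step that is already met when the one before it is completed fails the run):
1. the red dispenser's lever is held down (lid open by more than 0.8 rad) with the red bauble in its tray (value of joint lever_red above 0.8 rad and x of bauble_red in the frame of dispenser_red between 0.115 and 0.19 m and y of bauble_red in the frame of dispenser_red between -0.03 and 0.03 m and z of bauble_red in the frame of dispenser_red below 0.065 m and contact force between the fingers and anything else above 0.3 N), for 0.3 s.
2. the lid is shut again with the red bauble in the tray (value of joint lever_red below 0.05 rad and x of bauble_red in the frame of dispenser_red between 0.115 and 0.19 m and y of bauble_red in the frame of dispenser_red between -0.03 and 0.03 m and z of bauble_red in the frame of dispenser_red below 0.065 m), for 0.2 s.
At the end, for the whole second after the job is handed in: The red bauble lies in its tray (115 to 190 mm ahead of the dispenser's origin, within 30 mm of its centre line, centre below 65 mm); the red dispenser's lever is up and its lid shut (within 0.05 rad); the silver dispenser is shut (within 0.05 rad) with its bauble in the hopper (all of step 2 and value of joint lever_silver below 0.05 rad and x of bauble_silver in the frame of dispenser_silver below 0.09 m); the robot touches nothing.
It fails at once if the red dispenser's lid slams (closes faster than 1.5 rad/s) (velocity of joint lever_red below -1.5 rad/s).
It fails at once if the robot touches the silver bauble's dispenser (contact force between any of the fingers, the arm and dispenser_silver above 0.5 N or value of joint lever_silver above 0.1 rad).
It fails at once if the robot touches or lifts a bauble (contact force between any of the fingers, the arm and bauble_red above 0.3 N or contact force between any of the fingers, the arm and bauble_silver above 0.3 N or height (world z) of any of bauble_red, bauble_silver above 0.18 m).
It fails at once if the fingers go to the red dispenser's hopper and lid instead of its lever (x of the grasp point in the frame of dispenser_red above 0.02 m and y of the grasp point in the frame of dispenser_red between -0.08 and 0.08 m and z of the grasp point in the frame of dispenser_red below 0.21 m).
It fails at once if a bystander is moved by more than 20 mm (distance of any of tree_green, tree_copper, tree_white, gift_box, tape_roll, mug, glue_jar from where it was at the start of the episode above 0.02 m).
It also fails if it takes over 45 s, if anything falls off the work surface, if the arm or the gripper's body presses on something with over 40 N, if the wrist force passes 120 N, or if a joint passes its speed limit or range.

## Working session

There is one attempt and no reset: what is moved stays moved. The work goes in short steps, Python scripts to look and compute and a shell command to move; the robot and the scene stay as the last step left them, time stands still between calls to the robot, and variables do not carry over. Pictures are saved under pics/ and viewed, at most 10 in all, crops included, and the job is handed in when it is done.

```bash
mkdir -p pics
python3 - <<'E'
from cell import bot
import cv2,numpy as np
for n in("scene","top"):
    c=bot.camera(n); cv2.imwrite(f"pics/{n}0.png",c["frame"][:,:,::-1]); print(n,c["fovy"],c["cx"],c["cy"],[k for k in c]); print(np.round(c["pose"],4).tolist())
s=bot.get_state(); print(s["time"],s["ee_pos"],np.round(s["tcp_rot"],3).tolist(),s["force"],s["gripper_width"],bot.tcp_to_tips)
E
```

```text
scene 53.71782720949488 257.13315270587935 183.72771925316133 ['frame', 'fovy', 'cx', 'cy', 'pose']
[[-0.8861, -0.3348, 0.3207, 0.9865], [0.4633, -0.6626, 0.5885, 0.7651], [0.0155, 0.67, 0.7422, 1.107], [0.0, 0.0, 0.0, 1.0]]
top 48.36262493897567 255.5249116200104 193.045406982514 ['frame', 'fovy', 'cx', 'cy', 'pose']
[[-0.0214, 0.9889, -0.1473, 0.3488], [-0.9997, -0.0227, -0.0068, 0.004], [-0.01, 0.1471, 0.9891, 1.5009], [0.0, 0.0, 0.0, 1.0]]
0.1 [0.28848982 0.60986581 0.25570696] [[-0.904, 0.428, -0.0], [0.428, 0.904, -0.001], [-0.0, -0.001, -1.0]] [-0.32157354 -0.38604141 -0.63241684] 0.08540625542327619 0.025
```

View pics/scene0.png

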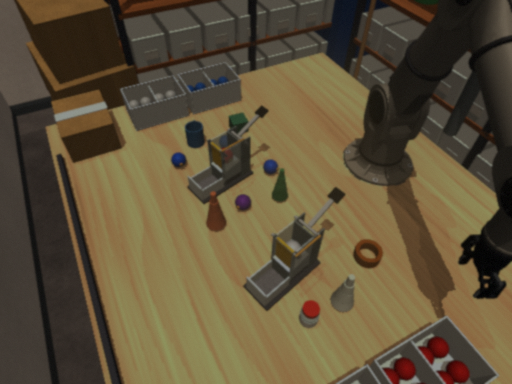

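View pics/top0.png

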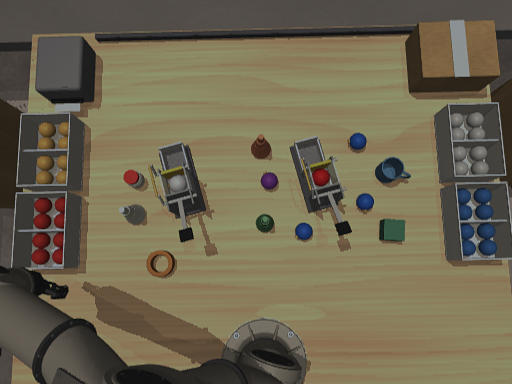

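The top view shows the red bauble at about (321,177) in the right-hand dispenser, with its black paddle at (344,228). The silver one is on the left, with its paddle at (186,234). The arm is at lower left. In the scene view the red dispenser is the far one, with its paddle at (262,112).

```bash
cat > h.py <<'E'
import cv2,numpy as np
from cell import bot
def ray(c,u,v):
    f=192/np.tan(np.radians(c["fovy"]/2)); P=np.array(c["pose"])
    return P[:3,3],P[:3,:3]@np.array([(u-c["cx"])/f,-(v-c["cy"])/f,-1])
def onz(c,u,v,z):
    o,d=ray(c,u,v); return o+d*(z-o[2])/d[2]
def proj(c,p):
    f=192/np.tan(np.radians(c["fovy"]/2)); P=np.array(c["pose"]); q=P[:3,:3].T@(np.array(p)-P[:3,3])
    return np.array([c["cx"]-f*q[0]/q[2],c["cy"]+f*q[1]/q[2]])
def tri(a,b):
    A=sum(np.eye(3)-np.outer(d,d)/(d@d) for o,d in(a,b)); B=sum((np.eye(3)-np.outer(d,d)/(d@d))@o for o,d in(a,b))
    return np.linalg.solve(A,B)
def blob(img,m,box):
    x0,y0,x1,y1=box; n,l,s,ce=cv2.connectedComponentsWithStats(m[y0:y1,x0:x1].astype(np.uint8))
    k=1+np.argmax(s[1:,4]); return ce[k]+[x0,y0],s[k]
E
python3 - <<'E'
from h import *
t=bot.camera("top");s=bot.camera("scene")
ti=t["frame"].astype(int);si=s["frame"].astype(int)
pt,a=blob(ti,ti.max(2)<45,(325,212,362,245)); ps,b=blob(si,si.max(2)<50,(245,98,280,125))
print("paddle",pt,a,ps,b,"tri",tri(ray(t,*pt),ray(s,*ps)),"z.239",onz(t,*pt,.239),onz(s,*ps,.239))
red=(ti[...,0]>120)&(ti[...,1]<60); pr,a=blob(ti,red,(300,160,345,195)); print("bauble",pr,a,onz(t,*pr,.12))
pp,a=blob(ti,ti.max(2)<45,(170,220,205,248)); print("silver paddle",pp,a,onz(t,*pp,.239))
for n,p,z in(("greentree",(265,223),.08),("blue",(304,231),.03),("blue2",(365,202),.03),("gift",(392,230),.06)): print(n,onz(t,*p,z))
c=cv2.resize(t["frame"][125:255,280:380],None,fx=6,fy=4.6*0+6,interpolation=cv2.INTER_CUBIC)[:600]
d=cv2.resize(s["frame"][95:215,180:290],None,fx=5,fy=5,interpolation=cv2.INTER_CUBIC)
cv2.imwrite("pics/c1.png",cv2.resize(t["frame"][125:255,280:380],None,fx=4.5,fy=4.5,interpolation=cv2.INTER_CUBIC)[:,:,::-1])
E
```

```text
paddle [342.79605263 227.75657895] [ 10   9  17  14 152] [261.31147541 111.27868852] [11  9 11 10 61] tri [ 0.4274423  -0.24213908  0.23631584] z.239 [ 0.42761883 -0.24187883  0.239     ] [ 0.42887174 -0.23870508  0.239     ]
bauble [320.50649351 174.88311688] [16 10 10 10 77] [ 0.60980169 -0.20100599  0.12      ]
silver paddle [185.62068966 234.28965517] [  9   8  14  14 145] [0.41862848 0.22118841 0.239     ]
greentree [ 0.45904182 -0.01561972  0.08      ]
blue [ 0.43251146 -0.14930034  0.03      ]
blue2 [ 0.5278801  -0.36378988  0.03      ]
gift [ 0.42765136 -0.44098755  0.06      ]
```

View pics/c1.png

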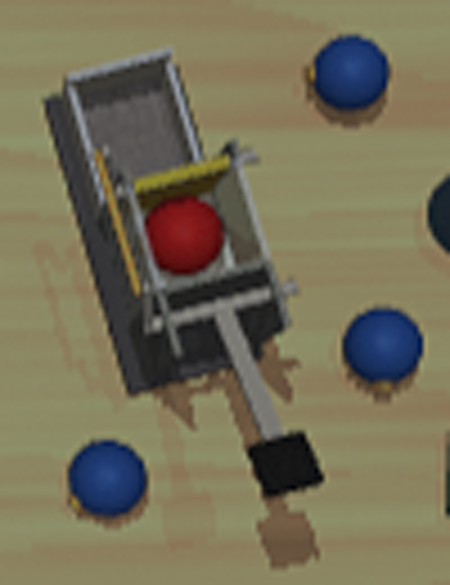

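The crop shows the red bauble in the hopper behind the yellow lid, with the dispenser yawed about 13°. The paddle is at (0.428,-0.241). The paddle-to-bauble distance measures 178 mm against the expected 176 mm. I'll rise first, close the fingers, and sweep over at a safe height.

```bash
cat > go.py <<'E'
import sys,numpy as np
from cell import bot
from scipy.spatial.transform import Rotation as R
# target x y z and tool-y heading (deg); tool straight down
x,y,z,h=map(float,sys.argv[1:5]); s=bot.get_state(); M=s["tcp_rot"]
a=np.radians(h); Y=np.array([np.cos(a),np.sin(a),0]); Z=np.array([0,0,-1.]); T=np.c_[np.cross(Y,Z),Y,Z]
print("off",np.round(M.T@(np.array([x,y,z])-s["ee_pos"])*1e3,1),"ang",np.round(np.degrees(R.from_matrix(M.T@T).as_rotvec()),1))
E
python3 -m inch '[{"angular":[0,0,0],"offset":[0,0,-40],"claw":0},{"angular":[0,0,0],"offset":[0,0,-80],"claw":0},{"angular":[0,0,0],"offset":[0,0,-120],"claw":0},{"angular":[0,0,0],"offset":[0,0,-145],"claw":0},{"angular":[0,0,0],"offset":[0,0,-145],"claw":0}]' 20
python3 go.py 0.48 0.42 0.40 20
```

```text
time: 0.62
ee_pos: [0.2893, 0.6113, 0.4078]
tcp_rot: [[-0.904, 0.428, 0.003], [0.428, 0.904, 0.008], [0.001, 0.008, -1.0]]
force: [0.1, 0.4, -0.2]
gripper_width: 0.0255
grasp_force: 0.0
off [-254.2  -91.4    6.8] ang [ 0.4 -0.2 44.7]
```

```bash
python3 -m inch '[{"angular":[0,0,6],"offset":[-32,-11,0],"claw":0},{"angular":[0,0,12],"offset":[-64,-23,0],"claw":0},{"angular":[0,0,18],"offset":[-96,-34,0],"claw":0},{"angular":[0,0,24],"offset":[-128,-46,0],"claw":0},{"angular":[0,0,30],"offset":[-160,-57,0],"claw":0},{"angular":[0,0,36],"offset":[-192,-69,0],"claw":0},{"angular":[0,0,42],"offset":[-224,-80,0],"claw":0},{"angular":[0,0,45],"offset":[-254,-91,0],"claw":0}]'
python3 go.py 0.54 0.12 0.40 -25
```

```text
time: 1.28
ee_pos: [0.4805, 0.4176, 0.4012]
tcp_rot: [[-0.331, 0.944, -0.0], [0.944, 0.331, -0.0], [-0.0, -0.0, -1.0]]
force: [0.3, 0.6, -0.3]
gripper_width: -0.0002
grasp_force: 0.0
off [-300.6  -42.2    1.3] ang [-0.   0.  44.3]
```

```bash
python3 -m inch '[{"angular":[0,0,6],"offset":[-38,-5,0],"claw":0},{"angular":[0,0,12],"offset":[-75,-10,0],"claw":0},{"angular":[0,0,18],"offset":[-113,-16,0],"claw":0},{"angular":[0,0,24],"offset":[-150,-21,0],"claw":0},{"angular":[0,0,30],"offset":[-188,-26,0],"claw":0},{"angular":[0,0,36],"offset":[-225,-32,0],"claw":0},{"angular":[0,0,42],"offset":[-263,-37,0],"claw":0},{"angular":[0,0,45],"offset":[-300,-42,0],"claw":0}]'
python3 go.py 0.48 -0.16 0.40 -70
```

```text
time: 1.95
ee_pos: [0.5407, 0.1206, 0.4013]
tcp_rot: [[0.433, 0.901, -0.0], [0.901, -0.433, 0.0], [0.0, -0.0, -1.0]]
force: [1.7, 0.6, 0.1]
gripper_width: -0.0001
grasp_force: 0.0
off [-279.2   66.9    1.2] ang [-0.  -0.  44.3]
```

```bash
python3 -m inch '[{"angular":[0,0,6],"offset":[-35,8,0],"claw":0},{"angular":[0,0,12],"offset":[-70,17,0],"claw":0},{"angular":[0,0,18],"offset":[-105,25,0],"claw":0},{"angular":[0,0,24],"offset":[-140,33,0],"claw":0},{"angular":[0,0,30],"offset":[-175,42,0],"claw":0},{"angular":[0,0,36],"offset":[-210,50,0],"claw":0},{"angular":[0,0,42],"offset":[-245,58,0],"claw":0},{"angular":[0,0,45],"offset":[-279,67,0],"claw":0}]'
python3 go.py 0.423 -0.2425 0.300 -77
```

```text
time: 2.62
ee_pos: [0.4811, -0.16, 0.4014]
tcp_rot: [[0.944, 0.331, 0.0], [0.331, -0.944, 0.001], [0.001, -0.0, -1.0]]
force: [0.8, -0.3, -0.2]
gripper_width: 0.0002
grasp_force: 0.0
off [-82.2  58.7 101.3] ang [-0.  -0.   6.3]
```

```bash
python3 -m inch '[{"angular":[0,0,3],"offset":[-28,20,0],"claw":0},{"angular":[0,0,6],"offset":[-56,40,0],"claw":0},{"angular":[0,0,6],"offset":[-82,58,0],"claw":0},{"angular":[0,0,6],"offset":[-82,58,30],"claw":0},{"angular":[0,0,6],"offset":[-82,58,60],"claw":0},{"angular":[0,0,6],"offset":[-82,58,85],"claw":0},{"angular":[0,0,6],"offset":[-82,58,101],"claw":0},{"angular":[0,0,6],"offset":[-82,58,101],"claw":0}]'
python3 - <<'E'
from h import *
t=bot.camera("top");s=bot.camera("scene");e=bot.get_state(); print(e["ee_pos"],e["force"])
p=np.array([.4276,-.2415,.239]);tip=e["ee_pos"]+e["tcp_rot"][:,2]*.025
print("paddle",proj(t,p),proj(s,p),"tip",proj(t,tip),proj(s,tip))
a=cv2.resize(t["frame"][150:270,285:385],None,fx=4,fy=4); b=cv2.resize(s["frame"][60:180,210:310],None,fx=4,fy=4)
cv2.imwrite("pics/c2.png",np.hstack([a,b])[:,:,::-1])
E
```

```text
time: 3.28
ee_pos: [0.4229, -0.2397, 0.2976]
tcp_rot: [[0.972, 0.236, -0.004], [0.236, -0.972, 0.0], [-0.004, -0.001, -1.0]]
force: [0.3, 0.2, -0.8]
gripper_width: -0.0002
grasp_force: 0.0
[ 0.42429012 -0.24056995  0.30063358] [0.20373394 0.4326635  0.78823737]
paddle [342.66748427 227.76583516] [261.26039881 110.77386528] tip [344.86201019 228.08380874] [262.41644541 102.53646214]
```

View pics/c2.png

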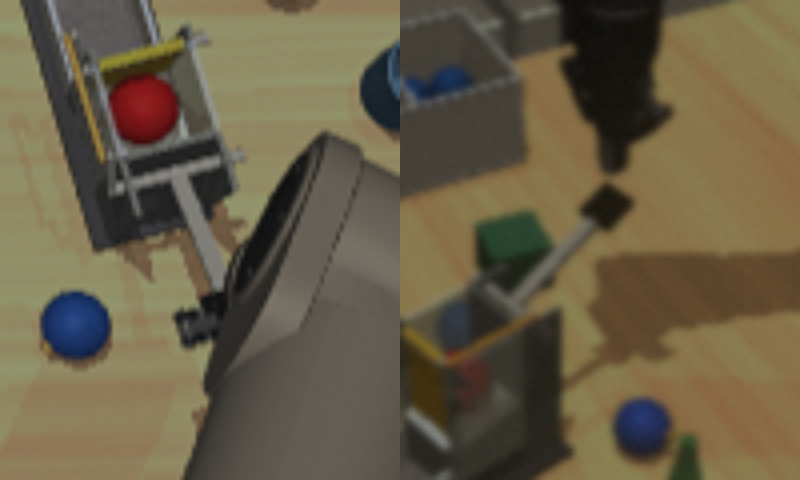

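The fingertips, at about (613,168) in the right-hand crop, hang right above the paddle at (607,207), as computed. Now I press.

```bash
python3 -m inch '[{"angular":[0,0,0],"offset":[0,0,10],"claw":0},{"angular":[0,0,0],"offset":[0,0,20],"claw":0},{"angular":[0,0,0],"offset":[0,0,28],"claw":0},{"angular":[0,0,0],"offset":[0,0,36],"claw":0},{"angular":[0,0,0],"offset":[0,0,44],"claw":0},{"angular":[0,0,0],"offset":[0,0,54],"claw":0},{"angular":[0,0,0],"offset":[0,0,64],"claw":0},{"angular":[0,0,0],"offset":[0,0,74],"claw":0}]'
```

```text
time: 4.05
ee_pos: [0.4242, -0.2405, 0.2253]
tcp_rot: [[0.972, 0.236, -0.0], [0.236, -0.972, -0.0], [-0.0, 0.0, -1.0]]
force: [-1.9, -0.1, 4.4]
gripper_width: 0.0
grasp_force: 1.9
```

```bash
python3 -m inch '[{"angular":[0,0,0],"offset":[0,0,10],"claw":0},{"angular":[0,0,0],"offset":[0,0,20],"claw":0},{"angular":[0,0,0],"offset":[0,0,30],"claw":0},{"angular":[0,0,0],"offset":[0,0,40],"claw":0},{"angular":[0,0,0],"offset":[0,0,50],"claw":0},{"angular":[0,0,0],"offset":[0,0,60],"claw":0},{"angular":[0,0,0],"offset":[0,0,68],"claw":0},{"angular":[0,0,0],"offset":[0,0,72],"claw":0}]'
```

```text
time: 4.72
ee_pos: [0.4247, -0.2405, 0.1532]
tcp_rot: [[0.972, 0.237, 0.0], [0.237, -0.972, -0.0], [0.0, 0.0, -1.0]]
force: [0.0, 1.1, 7.1]
gripper_width: -0.0001
grasp_force: 2.9
```

```bash
python3 -m inch '[{"angular":[0,0,0],"offset":[0,0,3],"claw":0},{"angular":[0,0,0],"offset":[0,0,6],"claw":0},{"angular":[0,0,0],"offset":[0,0,8],"claw":0},{"angular":[0,0,0],"offset":[0,0,8],"claw":0}]'
python3 - <<'E'
from h import *
t=bot.camera("top");s=bot.camera("scene")
a=cv2.resize(t["frame"][125:245,285:385],None,fx=4,fy=4); b=cv2.resize(s["frame"][90:210,180:280],None,fx=4,fy=4)
cv2.imwrite("pics/c3.png",np.hstack([a,b])[:,:,::-1])
E
```

```text
time: 5.05
ee_pos: [0.4247, -0.2406, 0.1457]
tcp_rot: [[0.972, 0.236, 0.0], [0.236, -0.972, -0.0], [0.0, 0.001, -1.0]]
force: [-0.6, -0.1, 6.5]
gripper_width: 0.0001
grasp_force: 2.8
```

View pics/c3.png

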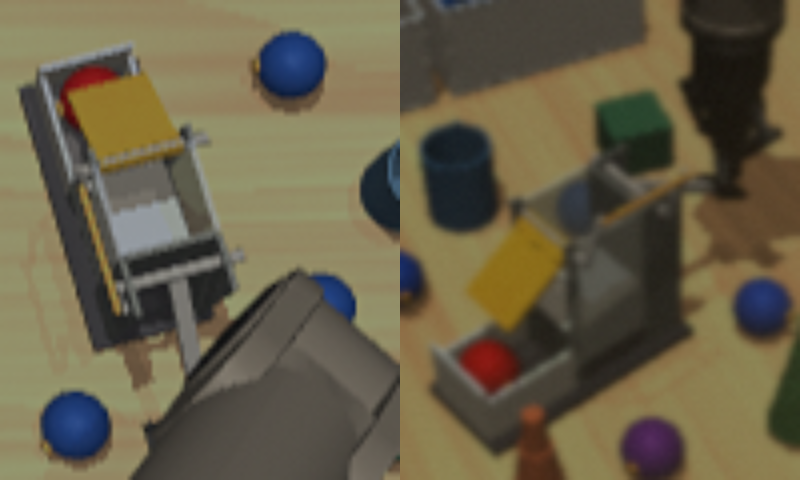

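The picture shows the lid wide open and the red bauble already in its tray, at (490,362) in the right-hand crop. I'll press the last few millimetres onto the stop and hold.

```bash
python3 -m inch '[{"angular":[0,0,0],"offset":[0,0,2],"claw":0},{"angular":[0,0,0],"offset":[0,0,4],"claw":0},{"angular":[0,0,0],"offset":[0,0,4],"claw":0},{"angular":[0,0,0],"offset":[0,0,4],"claw":0},{"angular":[0,0,0],"offset":[0,0,4],"claw":0},{"angular":[0,0,0],"offset":[0,0,4],"claw":0},{"angular":[0,0,0],"offset":[0,0,4],"claw":0},{"angular":[0,0,0],"offset":[0,0,4],"claw":0}]'
```

```text
time: 5.82
ee_pos: [0.4247, -0.2406, 0.142]
tcp_rot: [[0.972, 0.236, 0.001], [0.236, -0.972, -0.0], [0.001, 0.001, -1.0]]
force: [0.6, 0.1, 5.9]
gripper_width: 0.0003
grasp_force: 2.8
```

```bash
python3 -m inch '[{"angular":[0,0,0],"offset":[0,0,2],"claw":0},{"angular":[0,0,0],"offset":[0,0,4],"claw":0},{"angular":[0,0,0],"offset":[0,0,4],"claw":0},{"angular":[0,0,0],"offset":[0,0,4],"claw":0},{"angular":[0,0,0],"offset":[0,0,4],"claw":0},{"angular":[0,0,0],"offset":[0,0,4],"claw":0}]'
```

```text
time: 6.32
ee_pos: [0.4254, -0.2407, 0.1388]
tcp_rot: [[0.972, 0.236, 0.002], [0.236, -0.972, 0.0], [0.002, 0.0, -1.0]]
force: [-2.4, 4.1, 26.9]
gripper_width: 0.0
grasp_force: 12.2
```

The force jumped to 27 N, so the lever is on its stop. Now I ease it up at about 5 mm per row.

```bash
python3 -m inch '[{"angular":[0,0,0],"offset":[0,0,-3],"claw":0},{"angular":[0,0,0],"offset":[0,0,-7],"claw":0},{"angular":[0,0,0],"offset":[0,0,-12],"claw":0},{"angular":[0,0,0],"offset":[0,0,-17],"claw":0},{"angular":[0,0,0],"offset":[0,0,-22],"claw":0},{"angular":[0,0,0],"offset":[0,0,-27],"claw":0},{"angular":[0,0,0],"offset":[0,0,-32],"claw":0},{"angular":[0,0,0],"offset":[0,0,-37],"claw":0}]'
python3 -m inch '[{"angular":[0,0,0],"offset":[0,0,-5],"claw":0},{"angular":[0,0,0],"offset":[0,0,-10],"claw":0},{"angular":[0,0,0],"offset":[0,0,-15],"claw":0},{"angular":[0,0,0],"offset":[0,0,-20],"claw":0},{"angular":[0,0,0],"offset":[0,0,-25],"claw":0},{"angular":[0,0,0],"offset":[0,0,-30],"claw":0},{"angular":[0,0,0],"offset":[0,0,-35],"claw":0},{"angular":[0,0,0],"offset":[0,0,-40],"claw":0}]'
```

```text
time: 6.98
ee_pos: [0.4237, -0.2405, 0.1748]
tcp_rot: [[0.972, 0.236, -0.001], [0.236, -0.972, 0.0], [-0.001, -0.0, -1.0]]
force: [-3.9, -0.8, 3.5]
gripper_width: 0.0001
grasp_force: 2.3
time: 7.65
ee_pos: [0.425, -0.2403, 0.216]
tcp_rot: [[0.972, 0.237, 0.001], [0.237, -0.972, -0.0], [0.001, 0.0, -1.0]]
force: [3.5, 0.5, 2.2]
gripper_width: 0.0001
grasp_force: 1.3
```

```bash
python3 -m inch '[{"angular":[0,0,0],"offset":[0,0,-5],"claw":0},{"angular":[0,0,0],"offset":[0,0,-10],"claw":0},{"angular":[0,0,0],"offset":[0,0,-15],"claw":0},{"angular":[0,0,0],"offset":[0,0,-20],"claw":0},{"angular":[0,0,0],"offset":[0,0,-25],"claw":0},{"angular":[0,0,0],"offset":[0,0,-30],"claw":0},{"angular":[0,0,0],"offset":[0,0,-35],"claw":0},{"angular":[0,0,0],"offset":[0,0,-40],"claw":0}]'
python3 -m inch '[{"angular":[0,0,0],"offset":[0,0,-4],"claw":0},{"angular":[0,0,0],"offset":[0,0,-8],"claw":0},{"angular":[0,0,0],"offset":[0,0,-12],"claw":0},{"angular":[0,0,0],"offset":[0,0,-16],"claw":0},{"angular":[0,0,0],"offset":[0,0,-20],"claw":0},{"angular":[0,0,0],"offset":[0,0,-25],"claw":0},{"angular":[0,0,0],"offset":[0,0,-30],"claw":0},{"angular":[0,0,0],"offset":[0,0,-40],"claw":0}]'
python3 -m inch '[{"angular":[0,0,0],"offset":[0,0,-20],"claw":0},{"angular":[0,0,0],"offset":[0,0,-40],"claw":0},{"angular":[0,0,0],"offset":[0,0,-60],"claw":0},{"angular":[0,0,0],"offset":[0,0,-80],"claw":0},{"angular":[0,0,0],"offset":[0,0,-80],"claw":0},{"angular":[0,0,0],"offset":[0,0,-80],"claw":0}]'
python3 - <<'E'
from h import *
t=bot.camera("top");s=bot.camera("scene")
a=cv2.resize(t["frame"][125:245,285:385],None,fx=4,fy=4); b=cv2.resize(s["frame"][90:210,180:280],None,fx=4,fy=4)
cv2.imwrite("pics/c4.png",np.hstack([a,b])[:,:,::-1]); print(bot.get_state()["force"])
E
```

```text
time: 8.32
ee_pos: [0.4243, -0.2404, 0.2558]
tcp_rot: [[0.972, 0.236, -0.0], [0.236, -0.972, -0.0], [-0.0, -0.0, -1.0]]
force: [2.3, -0.9, 0.1]
gripper_width: -0.0001
grasp_force: 0.7
time: 8.98
ee_pos: [0.4239, -0.2403, 0.2953]
tcp_rot: [[0.972, 0.236, -0.001], [0.236, -0.972, -0.0], [-0.001, -0.0, -1.0]]
force: [0.1, -0.1, -1.0]
gripper_width: -0.0002
grasp_force: 0.0
time: 9.48
ee_pos: [0.4246, -0.2407, 0.3764]
tcp_rot: [[0.972, 0.237, 0.002], [0.237, -0.972, 0.0], [0.002, 0.0, -1.0]]
force: [-0.7, 0.5, -0.7]
gripper_width: -0.0001
grasp_force: 0.0
[ 0.05673769 -0.39029234 -0.43349098]
```

View pics/c4.png

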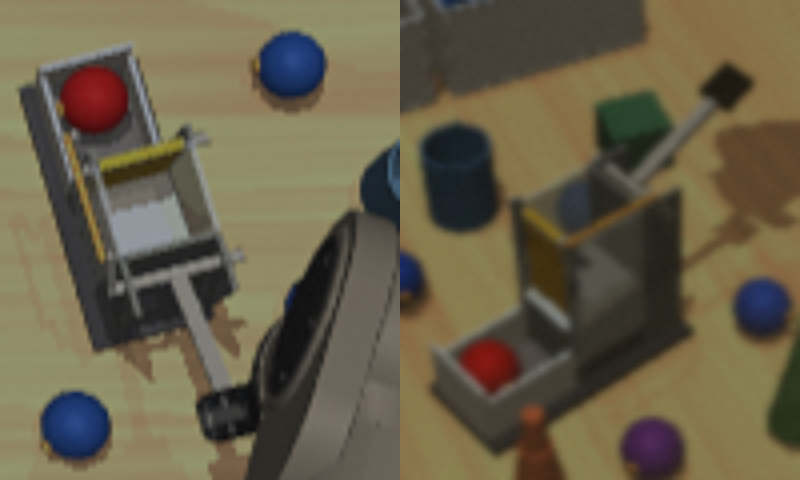

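The picture shows the lid shut, the lever up with the paddle at (725,87), and the red bauble in the tray at (490,362). The gripper is clear, so I'm handing in.

```bash
python3 -c "
from cell import bot
print(bot.sign_off())"
```

```text
the job is handed in; nothing more can be done
None
```

I pressed the red dispenser's lever down to its stop and the red bauble rolled into its tray. I then let the lever up over about two seconds, the last picture shows the lid shut with the gripper clear, and I handed in the job; no verdict was returned.

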